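# Probe the contact grill's studs and hold its lid half open

### The job

Safety-check the contact grill: take the cordless test probe out of its stand and touch its tip squarely on top of the bare stud on the grill's left side, then of the one on its right side (left and right as the robot sees them), resting there about half a second each time. Put the probe fully back in its stand and let go of it, then raise the grill's lid by its handle to 45 degrees and stay there holding it: the lid falls shut by itself, so finish with the lid still held steady in the gripper. Leave the other things on the worktop where they are.

Things in the scene. Friction and masses are not known exactly. Their poses are not given: they have to be found in the camera images.
- grill: contact grill of brushed steel, fixed, half on the hob's edge, base 190 x 230 mm, lid top 102 mm above the worktop when shut. Origin on the worktop under its middle; x points from handle to hinge, y to its left (robot's left), z up. Handle towards the robot, turned up to 0.3 rad. On each side a flat lug 90 mm long, top at z = 41 mm, sticks out to y = +-165 mm and carries a stud
- stud_left (a point): centre of the top face of the left bare steel stud, 16 mm in diameter, standing 13 mm above its lug, top 54 mm above the worktop, at grill frame (0, 142, 54) mm; axis upright, clear space above
- stud_right (a point): the same for the right stud, at grill frame (0, -142, 54) mm
- lid (a joint): the grill's hinged lid, 178 x 226 x 26 mm, about 0.4 kg: angle in rad, 0 shut, grows as the handle goes up, stop at 1.35; 45 degrees is 0.785. Hinge axis horizontal along the grill's y through point lid_hinge. Its weight shuts it from every angle; almost no friction
- lid_hinge (a point): midpoint of the lid's hinge axis, at grill frame (90, 0, 78) mm; same axes as the grill; does not move
- lid_handle (a point): centre of the lid's handle: round black bar, 14 mm in diameter, along the grill's y, 124 mm free between its two arms. Lid shut: at grill frame (-138, 0, 87) mm, its axis 52 mm in front of the lid's edge (open the fingers only part way there). It swings about lid_hinge at 228 mm radius
- stand: grey block 78 x 78 x 85 mm high, fixed to the worktop, origin under its centre, with an upright round hole 28 mm in diameter through its middle, 3 mm chamfer at the mouth; it may be on the left or the right of the grill
- probe: cordless test probe, 172 mm long, 0.09 kg, black, steel needle. Origin at the tip, z up along it to the handle's end. Diameters: needle 7 to 38 mm, cone to 22 at 52 mm, barrel 22 to 80 mm, collar 38 to 86 mm, round handle 24 from 86 to 172 mm. At the start upright in the stand's hole, collar on the stand's top, tip 5 mm above the worktop
- tin: food tin, 75 mm in diameter, 110 mm high, origin under its centre; loose, to be left alone; on the other side of the grill from the stand
- spice_jar: small spice jar, 45 mm in diameter, 106 mm high, origin under its centre; loose, to be left alone
- jar: glass jar with lid, 66 mm in diameter, 100 mm high, origin under its centre; loose, to be left alone
- lemon: lemon, 71 x 53 x 51 mm, origin under its centre; loose, to be left alone
- garlic: garlic bulb, 60 mm in diameter, 59 mm high, origin under its centre; loose, to be left alone
Mind the look-alikes: they are no part of the job. What is meant by the probe is not orange, and is the larger of those in its own colour. What is shaped like the stand but blue is not meant.

How it is judged:
By the outcome, as a careful person would: the job done as asked, in the order asked, and still so for the second after the job is handed in, while the arm keeps its last pose, push and grip.
It also fails if it takes over 64 s, if anything falls off the work surface, if the arm or the gripper's body presses on something with over 40 N, if the wrist force passes 120 N, or if a joint passes its speed limit or range.

### The arm

A 6-joint arm with a two-finger parallel gripper is mounted at the origin on a cart in front of the work surface, level with it; the furniture and walls round the work are solid. World frame = base frame: x ahead of the robot, y to its left, z up, the work surface at z = 0. Lengths are in m, angles in degrees, forces in N, time in s.
With the tool pointing down it reaches from about 0.35 to 0.875 m from the base axis. Payload 4.2 kg.
Tool frame: the origin (TCP) lies between the finger pads, 19 mm behind the fingertips; this is the grasp point; z points along the fingers, y is the line along which they close (so a half turn about z gives the same grasp; the last joint's range is limited). The gripper opens to 87 mm and grips with 3 to 60 N. Pads are 19 mm wide; open, the fingers measure 117 mm over their backs; the gripper's body (75 mm by 190 mm) begins 51 mm behind the grasp point.
Start: joints at [89.874, 22.042, 0.453, 0, -68.411, -14.817], TCP at [0.161, 0.604, 0.241] pointing down, gripper open.
Joint ranges: [-179.83, 179.83], [-69.29, 118.12], [-61.27, 80.66], [-181.25, 117.63], [-171.15, -9.14], [-177.46, 177.46]. Speed limits (degrees/s): [159.86, 159.86, 180, 180, 180, 180].

### API

Orientations are given as a 3x3 rotation matrix whose columns are the frame's x, y, z axes.
In Python, from station import * gives the robot as it stands. The module is installed in compiled form; this text tells all that it offers.
- The arm moves only by the tool servo_tool, never from a script. Its argument "deltas" is a list of rows, each an object of numbers: "tx", "ty", "tz": the shift along the tool's x, y, z in mm; "ax", "ay", "az": the turn, a rotation vector about the tool's x, y, z in rad; "claw": the finger opening in mm, from 0 to 87. In form: [{"tx": .., "ty": .., "tz": .., "ax": .., "ay": .., "az": .., "claw": ..}, ...]. A call has 1 to 12 rows; each row is the pose to reach, as a shift and turn from the pose commanded when the call began, along the tool's axes at that moment; what a row does not reach only later rows make up. A row lasts 1/12 s, in which the tool goes at most 41.7 mm and 7.16 degrees, less where a joint would pass 70% of its speed; a pose out of reach is approached as far as the arm can. A call with a gripper value outside its range is refused whole. The fingers move at their own pace and stop on an object; the grip force is fixed at half the most. Time passes only in rows, so rows that repeat a pose let the fingers close. It gives the time, the measured TCP pose, the force, the opening and the grip force at its end, in the units of the state.
- sense(): the state, without advancing time (a new reading comes with each control period).
- capture(name): name is "scene" or "top" or "wrist"; returns the picture (400x640x3 uint8, blue, green, red); there is no depth.
- calibration(name): a dict with "fx", "fy", "cx", "cy" (pixels), "cam_to_world" (4x4, takes a point from camera to world coordinates); the wrist camera has in their place "hand_eye" (4x4, takes a point from camera to tool coordinates, whose origin is the TCP and whose axes are the flange's). Camera axes: x right, y down, z forward; pixel columns grow to the right and rows downward; lengths in m; the calibration is good to about 2 mm. A picture is of the moment at which its call begins: read the wrist's pose just before it. calibration takes no time and is no camera call.
- finish_job(): hands the job in; it is judged then, once.
Trained networks look in the newest picture that a camera, given by its name, has taken for a name from the list of things; names that differ only in an ending like _2 or _b are one class to them, and where a whole thing is asked for, a point or a joint stands for the part that bears it (a point fixed in the world has none). Each returns a list of dicts, best first, with "confidence" (0 to 1); they miss things now and then, are a little off and sometimes report something else, mostly with a low value. They report only what shows in the picture. A call takes as long as a camera call. They do not tell look-alikes from the thing itself.
- recognise(label, camera): "xyz" ([x, y, z] in m, in the coordinates of the camera as it stood for that picture, good to about 4 mm: the middle of the surface that is visible of it).
- trace(label, camera): "mask" (400x640 bool, what is visible of it).
The state is a dict: "time_s": time; "joints": joint angles; "joint_velocities": joint speeds; "effort": joint torques, N m; "tcp_pos": TCP position; "ee_rot": TCP orientation; "wrist_force": force on the tool from outside, world axes, zero at the start; "moment": the same for the moment, N m; "gripper_width": opening from 0.0 (shut) to 1.0 (fully open); "gripper_force": force on a finger pad.
Only numpy, scipy, OpenCV 4.12 (cv2) and the standard library are available. Lean on these libraries where they do the work, as an engineer would, in place of code of your own. Each camera call takes 0.05 s, during which the arm holds its last target. There are 200 camera calls.

## Working session

There is one attempt and no reset: what is moved stays moved. The work goes in short steps, Python scripts to look and compute and a tool call to move; the robot and the scene stay as the last step left them, time stands still between calls to the robot, and variables do not carry over. Pictures are saved under pics/ and viewed, at most 10 in all, crops included, and the job is handed in when it is done.

Besides the shell and the picture viewer there is one more tool, called after "Request:" by a JSON object that holds its "api" and its "payload". servo_tool: Moves the arm, as the interface text tells. Its arguments: {"type":"object","properties":{"deltas":{"type":"array","items":{"type":"object","properties":{"tx":{"type":"number"},"ty":{"type":"number"},"tz":{"type":"number"},"ax":{"type":"number"},"ay":{"type":"number"},"az":{"type":"number"},"claw":{"type":"number"}}}}},"required":["deltas"]}

```bash
mkdir -p pics; cat > h.py <<'E'
from station import *
import numpy as np, cv2
def w(cam,xyz,s=None):
    c=calibration(cam)
    if cam!="wrist": return (np.array(c["cam_to_world"])@np.r_[xyz,1])[:3]
    p=(np.array(c["hand_eye"])@np.r_[xyz,1])[:3]
    return np.array(s["ee_rot"])@p+np.array(s["tcp_pos"])
E
python3 - <<'E'
from h import *
s=sense();print(s)
for c in ["scene","top"]:
    im=capture(c);cv2.imwrite(f"pics/{c}0.png",im)
    for l in ["grill","lid_handle","stand","probe","tin","spice_jar","jar"]:
        for d in recognise(l,c)[:4]:
            p=np.array(d["xyz"]);k=calibration(c)
            print(c,l,round(d["confidence"],2),w(c,p).round(3),(k["fx"]*p[0]/p[2]+k["cx"]).round(),(k["fy"]*p[1]/p[2]+k["cy"]).round())
E
```

```text
{'time_s': 0.0, 'joints': array([ 8.98724751e+01,  2.20917957e+01,  3.79829030e-01, -2.93222729e-02,
       -6.84111414e+01, -1.48169411e+01]), 'joint_velocities': array([ 0.01295186,  0.02213082,  0.01934667,  0.06815524, -0.01209495,
        0.08637816]), 'effort': array([ 1.16542124e-04, -3.90662813e+01,  1.87400562e+01,  4.21990022e+00,
        1.09270585e-02, -1.94480713e-04]), 'tcp_pos': array([0.16100628, 0.60332428, 0.24014814]), 'ee_rot': array([[ 9.66127546e-01, -2.58064592e-01, -4.80649514e-04],
       [-2.58065024e-01, -9.66125163e-01, -2.14753047e-03],
       [ 8.98339838e-05,  2.19882717e-03, -9.99997579e-01]]), 'wrist_force': array([-1.11947243, -0.7545463 , -0.55644113]), 'moment': array([ 0.02125498, -0.01895829,  0.0167409 ]), 'gripper_force': 0.0, 'gripper_width': 1.000321806917024}
scene grill 0.71 [ 0.557 -0.013  0.09 ] 326.0 196.0
scene grill 0.71 [0.363 0.152 0.031] 251.0 224.0
scene lid_handle 0.63 [0.567 0.011 0.097] 321.0 191.0
scene stand 0.9 [ 0.415 -0.34   0.06 ] 401.0 261.0
scene stand 0.57 [ 0.47  -0.223  0.062] 371.0 236.0
scene probe 0.9 [ 0.329 -0.39
[... 360 characters left out ...]
31] 252.0 224.0
scene jar 0.22 [ 0.555 -0.01   0.088] 325.0 196.0
top grill 0.57 [0.6   0.021 0.103] 316.0 176.0
top lid_handle 0.86 [0.604 0.021 0.102] 316.0 175.0
top lid_handle 0.61 [0.465 0.286 0.108] 225.0 221.0
top stand 0.94 [ 0.44  -0.326  0.087] 432.0 231.0
top stand 0.68 [ 0.492 -0.203  0.09 ] 391.0 213.0
top probe 0.69 [ 0.341 -0.39   0.123] 458.0 265.0
top probe 0.56 [ 0.35  -0.294  0.095] 423.0 261.0
top probe 0.52 [ 0.446 -0.33   0.137] 438.0 228.0
top tin 0.66 [0.464 0.288 0.108] 225.0 222.0
top tin 0.23 [0.605 0.021 0.104] 316.0 175.0
top spice_jar 0.78 [0.542 0.389 0.106] 191.0 195.0
top jar 0.71 [ 0.649 -0.368  0.099] 446.0 161.0
top jar 0.36 [0.6   0.022 0.101] 315.0 176.0
```

```bash
python3 - <<'E'
import cv2
a=cv2.imread("pics/scene0.png")[130:330,180:480];b=cv2.imread("pics/top0.png")[110:310,170:490]
cv2.imwrite("pics/s1.png",cv2.resize(a,(800,533),interpolation=2));cv2.imwrite("pics/t1.png",cv2.resize(b,(800,500),interpolation=2))
E
```

```text
(no output)
```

View pics/s1.png

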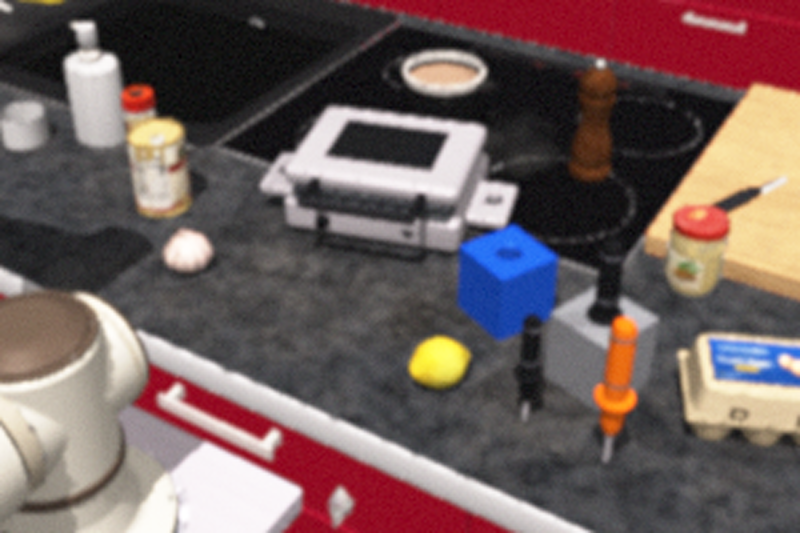

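View pics/t1.png

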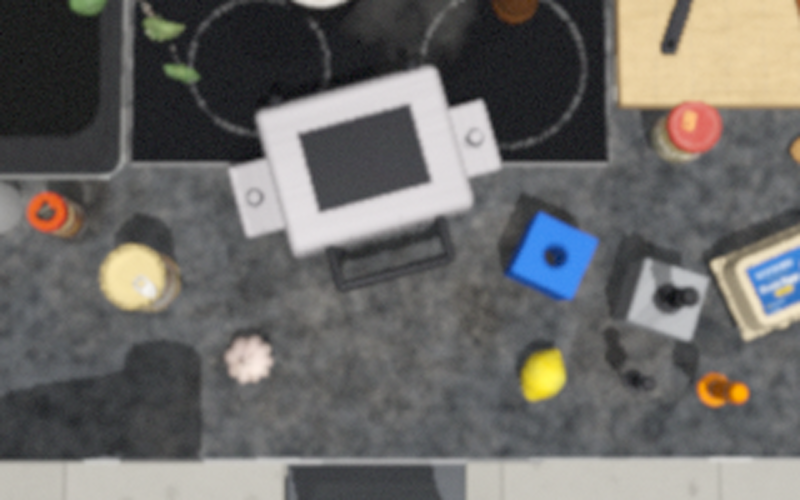

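The scene crop shows the grey stand with the black probe upright at scene px (~408,240). The blue look-alike is to its left. The small black and orange probes stand in front, and the tin, jars, garlic and lemon are elsewhere. The top crop shows studs at top px (272,189) and (360,165), and the grill is yawed about 0.26 rad.

```bash
cat >> h.py <<'E'
def ray(cam,u,v,s=None):
    k=calibration(cam);d=np.array([(u-k["cx"])/k["fx"],(v-k["cy"])/k["fy"],1.])
    o=w(cam,[0,0,0],s);return o,w(cam,d,s)-o
def onz(cam,u,v,z,s=None):
    o,d=ray(cam,u,v,s);return o+d*(z-o[2])/d[2]
def tri(rs):
    A=0;b=0
    for o,d in rs:
        d=d/np.linalg.norm(d);P=np.eye(3)-np.outer(d,d);A=A+P;b=b+P@o
    return np.linalg.solve(A,b)
def pix(cam,p,s=None):
    k=calibration(cam)
    if cam=="wrist":
        T=np.eye(4);T[:3,:3]=s["ee_rot"];T[:3,3]=s["tcp_pos"];T=T@np.array(k["hand_eye"])
    else: T=np.array(k["cam_to_world"])
    q=np.linalg.inv(T)@np.r_[p,1];return np.array([k["fx"]*q[0]/q[2]+k["cx"],k["fy"]*q[1]/q[2]+k["cy"]])
def tool(s,target): # mm in tool axes
    return (np.array(s["ee_rot"]).T@(np.array(target)-s["tcp_pos"])*1000).round(1)
E
python3 - <<'E'
from h import *
L=onz("top",272,188.8,.054);R=onz("top",360,165.2,.054);print(L,R,np.linalg.norm(L-R))
y=(L-R)/np.linalg.norm(L-R);yaw=np.arctan2(-y[0],y[1]);c=(L+R)/2;x=np.array([np.cos(yaw),np.sin(yaw),0])
print(yaw,c,"handle",c-.138*x)
# stand top centre in top view
print("standtop", onz("top",170+.4*668,110+.4*298,.085), "small",onz("top",170+.4*640,110+.4*378,.0))
print("handletop",onz("top",170+.4*686,110+.4*296,.177))
k=calibration("wrist");print(k)
s=sense()
print(tool(s,[.47,-.12,.40]))
print(tool(s,[.47,-.05,.40]))
E
```

```text
[0.56877901 0.15612906 0.054     ] [ 0.64300301 -0.1154283   0.054     ] 0.28151838095591175
0.2668103176190129 [0.60589101 0.02035038 0.054     ] handle [ 0.4727739  -0.01603414  0.054     ]
standtop [ 0.44392494 -0.34198531  0.085     ] small [ 0.34583611 -0.32780017  0.        ]
handletop [ 0.44273983 -0.33639445  0.177     ]
{'fx': 321.1869872707375, 'fy': 321.1869872707375, 'cx': 317.15234473639947, 'cy': 201.23242984320805, 'hand_eye': array([[ 1.28954464e-03, -9.54312576e-01, -2.98807371e-01,
         8.29791836e-02],
       [ 9.99998456e-01,  8.73911779e-04,  1.52458639e-03,
         1.07387303e-03],
       [-1.19380068e-03, -2.98808875e-01,  9.54312229e-01,
        -1.43035825e-01],
       [ 0.00000000e+00,  0.00000000e+00,  0.00000000e+00,
         1.00000000e+00]])}
[ 485.1  619.7 -158.7]
[ 467.   552.1 -158.7]
```

Request:
{"api": "servo_tool", "payload": {"deltas": [{"tx": 467, "ty": 552, "tz": -159}, {"tx": 467, "ty": 552, "tz": -159}, {"tx": 467, "ty": 552, "tz": -159}, {"tx": 467, "ty": 552, "tz": -159}, {"tx": 467, "ty": 552, "tz": -159}, {"tx": 467, "ty": 552, "tz": -159}, {"tx": 467, "ty": 552, "tz": -159}, {"tx": 467, "ty": 552, "tz": -159}, {"tx": 467, "ty": 552, "tz": -159}, {"tx": 467, "ty": 552, "tz": -159}, {"tx": 467, "ty": 552, "tz": -159}, {"tx": 467, "ty": 552, "tz": -159}]}}

```text
schema error: expected keys tx, ty, tz, ax, ay, az, claw
```

```bash
python3 - <<'E'
from h import *
s=sense();print(s["time_s"],s["tcp_pos"],s["joints"].round(1),tool(s,[.46,-.13,.40]))
E
```

```text
0.8 [0.16113304 0.603849   0.24126865] [ 89.9  22.    0.5   0.  -68.4 -14.8] [ 478.   632.  -158.7]
```

Request:
{"api": "servo_tool", "payload": {"deltas": [{"tx": 467, "ty": 552, "tz": -159, "ax": 0, "ay": 0, "az": 0, "claw": 87}, {"tx": 467, "ty": 552, "tz": -159, "ax": 0, "ay": 0, "az": 0, "claw": 87}, {"tx": 467, "ty": 552, "tz": -159, "ax": 0, "ay": 0, "az": 0, "claw": 87}, {"tx": 467, "ty": 552, "tz": -159, "ax": 0, "ay": 0, "az": 0, "claw": 87}, {"tx": 467, "ty": 552, "tz": -159, "ax": 0, "ay": 0, "az": 0, "claw": 87}, {"tx": 467, "ty": 552, "tz": -159, "ax": 0, "ay": 0, "az": 0, "claw": 87}, {"tx": 467, "ty": 552, "tz": -159, "ax": 0, "ay": 0, "az": 0, "claw": 87}, {"tx": 467, "ty": 552, "tz": -159, "ax": 0, "ay": 0, "az": 0, "claw": 87}, {"tx": 467, "ty": 552, "tz": -159, "ax": 0, "ay": 0, "az": 0, "claw": 87}, {"tx": 467, "ty": 552, "tz": -159, "ax": 0, "ay": 0, "az": 0, "claw": 87}, {"tx": 467, "ty": 552, "tz": -159, "ax": 0, "ay": 0, "az": 0, "claw": 87}, {"tx": 467, "ty": 552, "tz": -159, "ax": 0, "ay": 0, "az": 0, "claw": 87}]}}

```text
time_s: 1.8
tcp_pos: [0.3699, 0.1603, 0.3497]
ee_rot: [[0.966, -0.257, 0.001], [-0.257, -0.966, 0.001], [0.001, -0.001, -1.0]]
wrist_force: [0.3, 1.5, -0.0]
gripper_width: 1.002
gripper_force: 0.0
```

```bash
python3 - <<'E'
from h import *
s=sense();print(s["time_s"],s["tcp_pos"],s["joints"].round(1),tool(s,[.47,-.05,.40]))
E
```

```text
1.8 [0.36985411 0.16030256 0.34965269] [ 46.8  -4.4 -16.2   0.  -78.1  28.3] [150.9 177.4 -50.5]
```

Request:
{"api": "servo_tool", "payload": {"deltas": [{"tx": 151, "ty": 177, "tz": -50, "ax": 0, "ay": 0, "az": 0, "claw": 87}, {"tx": 151, "ty": 177, "tz": -50, "ax": 0, "ay": 0, "az": 0, "claw": 87}, {"tx": 151, "ty": 177, "tz": -50, "ax": 0, "ay": 0, "az": 0, "claw": 87}, {"tx": 151, "ty": 177, "tz": -50, "ax": 0, "ay": 0, "az": 0, "claw": 87}, {"tx": 151, "ty": 177, "tz": -50, "ax": 0, "ay": 0, "az": 0, "claw": 87}, {"tx": 151, "ty": 177, "tz": -50, "ax": 0, "ay": 0, "az": 0, "claw": 87}, {"tx": 151, "ty": 177, "tz": -50, "ax": 0, "ay": 0, "az": 0, "claw": 87}, {"tx": 151, "ty": 177, "tz": -50, "ax": 0, "ay": 0, "az": 0, "claw": 87}]}}

```text
time_s: 2.47
tcp_pos: [0.4703, -0.0489, 0.3985]
ee_rot: [[0.965, -0.261, -0.0], [-0.261, -0.965, 0.0], [-0.0, -0.0, -1.0]]
wrist_force: [-0.9, -0.5, -0.5]
gripper_width: 0.999
gripper_force: 0.0
```

```bash
python3 - <<'E'
from h import *
import pickle
s=sense();im=capture("wrist");cv2.imwrite("pics/w1.png",im);pickle.dump(s,open("s1.pkl","wb"))
print(s["time_s"],s["tcp_pos"],s["joint_velocities"].round(2))
for l in ["probe","stand"]:
    for d in recognise(l,"wrist")[:3]: print(l,round(d["confidence"],2),w("wrist",d["xyz"],s).round(3))
for n,p in dict(L=[.569,.156,.054],R=[.643,-.115,.054],H=[.473,-.016,.087],pt=[.443,-.337,.177],st=[.443,-.34,.085]).items(): print(n,pix("wrist",p,s).round())
E
```

```text
2.4667 [ 0.47029594 -0.04893717  0.3984694 ] [ 2.73 -1.18 -1.74 -0.45 -0.02 -0.35]
probe 0.97 [ 0.348 -0.298  0.093]
probe 0.7 [ 0.451 -0.332  0.137]
probe 0.62 [ 0.341 -0.388  0.126]
stand 0.97 [ 0.453 -0.317  0.088]
stand 0.79 [ 0.495 -0.199  0.087]
L [166. 129.]
R [330.  22.]
H [293. 166.]
pt [571. 133.]
st [523. 126.]
```

View pics/w1.png

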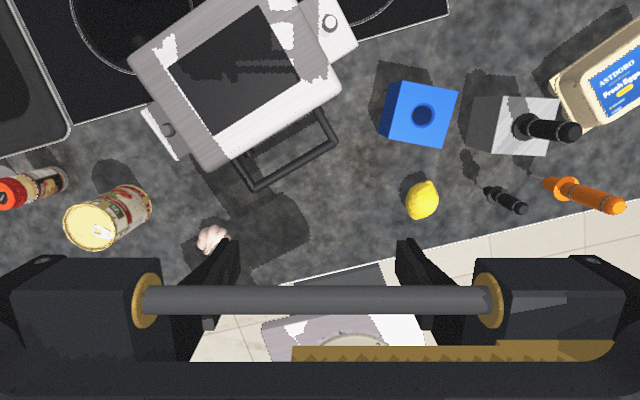

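The wrist view shows the studs at (168,130) and (330,22), and the handle bar between (252,187) and (335,145). The probe in the grey stand has its collar at (523,127) and its handle end at (570,131).

```bash
python3 - <<'E'
from h import *
import pickle
s=pickle.load(open("s1.pkl","rb"))
T=lambda a,b:print(tri([ray("top",*a),ray("wrist",*b,s)]).round(4))
T((272,188.8),(168,130));T((360,165.2),(330.5,23));
T((170+.4*686,110+.4*296),(571,131)) # handle end
T((170+.4*664,110+.4*298),(521,126)) # collar
print(onz("wrist",168,130,.054,s),onz("wrist",330.5,23,.054,s),onz("wrist",571,131,.177,s))
print(onz("wrist",252,187,.087,s),onz("wrist",335,146,.087,s))
print(tool(sense(),[.443,-.335,.30]))
E
```

```text
[0.5687 0.1566 0.0464]
[ 0.6497 -0.1193  0.0158]
[ 0.4437 -0.3379  0.1742]
[ 0.4438 -0.3372  0.0843]
[0.56730811 0.15273461 0.054     ] [ 0.6420926  -0.11573807  0.054     ] [ 0.44524001 -0.33668534  0.177     ]
[0.45829992 0.0511947  0.087     ] [ 0.48453892 -0.08054459  0.087     ]
[ 48.4 285.1  98.4]
```

Request:
{"api": "servo_tool", "payload": {"deltas": [{"tx": 49, "ty": 287, "tz": 140, "ax": 0, "ay": 0, "az": 0, "claw": 70}, {"tx": 49, "ty": 287, "tz": 140, "ax": 0, "ay": 0, "az": 0, "claw": 70}, {"tx": 49, "ty": 287, "tz": 140, "ax": 0, "ay": 0, "az": 0, "claw": 70}, {"tx": 49, "ty": 287, "tz": 140, "ax": 0, "ay": 0, "az": 0, "claw": 70}, {"tx": 49, "ty": 287, "tz": 140, "ax": 0, "ay": 0, "az": 0, "claw": 70}, {"tx": 49, "ty": 287, "tz": 140, "ax": 0, "ay": 0, "az": 0, "claw": 70}, {"tx": 49, "ty": 287, "tz": 140, "ax": 0, "ay": 0, "az": 0, "claw": 70}, {"tx": 49, "ty": 287, "tz": 140, "ax": 0, "ay": 0, "az": 0, "claw": 70}, {"tx": 49, "ty": 287, "tz": 140, "ax": 0, "ay": 0, "az": 0, "claw": 70}, {"tx": 49, "ty": 287, "tz": 140, "ax": 0, "ay": 0, "az": 0, "claw": 70}, {"tx": 49, "ty": 287, "tz": 140, "ax": 0, "ay": 0, "az": 0, "claw": 70}]}}

```text
time_s: 3.53
tcp_pos: [0.4438, -0.3366, 0.259]
ee_rot: [[0.967, -0.256, 0.0], [-0.256, -0.967, -0.0], [0.0, 0.0, -1.0]]
wrist_force: [-0.0, 0.5, 0.7]
gripper_width: 0.807
gripper_force: 0.0
```

```bash
python3 - <<'E'
from h import *
import pickle
s=sense();im=capture("wrist");cv2.imwrite("pics/w2.png",im);pickle.dump(s,open("s2.pkl","wb"))
print(s["time_s"],s["tcp_pos"])
print([pix("wrist",[.444,-.337,z],s).round() for z in (.177,.085)])
E
```

```text
3.5333 [ 0.44377169 -0.33655851  0.25902973]
[array([316., 217.]), array([316., 186.])]
```

View pics/w2.png

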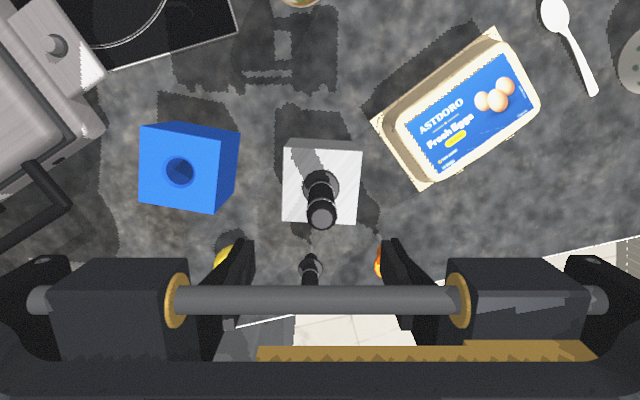

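The handle end is at (321,216) and the collar at (321,185), against a prediction of (316,217). So the probe is about 3.5 mm further along tool +y. The right stud also shows, at (56,46).

Request:
{"api": "servo_tool", "payload": {"deltas": [{"tx": 0, "ty": 4, "tz": 40, "ax": 0, "ay": 0, "az": 0, "claw": 70}, {"tx": 0, "ty": 4, "tz": 80, "ax": 0, "ay": 0, "az": 0, "claw": 70}, {"tx": 0, "ty": 4, "tz": 110, "ax": 0, "ay": 0, "az": 0, "claw": 70}, {"tx": 0, "ty": 4, "tz": 124, "ax": 0, "ay": 0, "az": 0, "claw": 70}, {"tx": 0, "ty": 4, "tz": 124, "ax": 0, "ay": 0, "az": 0, "claw": 70}, {"tx": 0, "ty": 4, "tz": 124, "ax": 0, "ay": 0, "az": 0, "claw": 15}, {"tx": 0, "ty": 4, "tz": 124, "ax": 0, "ay": 0, "az": 0, "claw": 15}, {"tx": 0, "ty": 4, "tz": 124, "ax": 0, "ay": 0, "az": 0, "claw": 15}, {"tx": 0, "ty": 4, "tz": 124, "ax": 0, "ay": 0, "az": 0, "claw": 15}, {"tx": 0, "ty": 4, "tz": 124, "ax": 0, "ay": 0, "az": 0, "claw": 15}, {"tx": 0, "ty": 4, "tz": 124, "ax": 0, "ay": 0, "az": 0, "claw": 15}]}}

```text
time_s: 4.5
tcp_pos: [0.4426, -0.3416, 0.1354]
ee_rot: [[0.966, -0.258, 0.001], [-0.258, -0.966, -0.001], [0.001, 0.0, -1.0]]
wrist_force: [-0.1, 0.3, -0.2]
gripper_width: 0.435
gripper_force: 0.0
```

```bash
python3 - <<'E'
from h import *
import pickle
s1,s2=[pickle.load(open(f,"rb")) for f in("s1.pkl","s2.pkl")]
print(tri([ray("wrist",571,131,s1),ray("wrist",321,216,s2)]).round(4),onz("wrist",321,216,.177,s2))
print("R",tri([ray("wrist",330.5,23,s1),ray("wrist",56,45,s2),ray("top",360,165.2)]).round(4),onz("wrist",56,45,.054,s2))
s=sense();print(s["time_s"],s["tcp_pos"],s["wrist_force"],s["gripper_width"]*87,s["gripper_force"])
E
```

```text
[ 0.4429 -0.3406  0.1721] [ 0.44364438 -0.34099724  0.177     ]
R [ 0.6443 -0.1166  0.0429] [ 0.63982809 -0.12399353  0.054     ]
4.5 [ 0.44258175 -0.34155011  0.13541573] [-0.09609482  0.26820153 -0.20584666] 37.81156376104552 0.0
```

Request:
{"api": "servo_tool", "payload": {"deltas": [{"tx": 0, "ty": 0, "tz": 0, "ax": 0, "ay": 0, "az": 0, "claw": 15}, {"tx": 0, "ty": 0, "tz": 0, "ax": 0, "ay": 0, "az": 0, "claw": 15}, {"tx": 0, "ty": 0, "tz": 0, "ax": 0, "ay": 0, "az": 0, "claw": 15}, {"tx": 0, "ty": 0, "tz": 0, "ax": 0, "ay": 0, "az": 0, "claw": 15}, {"tx": 0, "ty": 0, "tz": 0, "ax": 0, "ay": 0, "az": 0, "claw": 15}, {"tx": 0, "ty": 0, "tz": 0, "ax": 0, "ay": 0, "az": 0, "claw": 15}]}}

```text
time_s: 5.0
tcp_pos: [0.4423, -0.3415, 0.1348]
ee_rot: [[0.966, -0.258, 0.0], [-0.258, -0.966, -0.0], [0.0, 0.0, -1.0]]
wrist_force: [-0.3, 1.1, 2.1]
gripper_width: 0.265
gripper_force: 30.0
```

Request:
{"api": "servo_tool", "payload": {"deltas": [{"tx": 0, "ty": 0, "tz": -20, "ax": 0, "ay": 0, "az": 0, "claw": 15}, {"tx": 0, "ty": 0, "tz": -55, "ax": 0, "ay": 0, "az": 0, "claw": 15}, {"tx": 0, "ty": 0, "tz": -95, "ax": 0, "ay": 0, "az": 0, "claw": 15}, {"tx": 0, "ty": 0, "tz": -130, "ax": 0, "ay": 0, "az": 0, "claw": 15}, {"tx": 0, "ty": 0, "tz": -155, "ax": 0, "ay": 0, "az": 0, "claw": 15}, {"tx": 0, "ty": 0, "tz": -155, "ax": 0, "ay": 0, "az": 0, "claw": 15}]}}

```text
time_s: 5.5
tcp_pos: [0.4445, -0.3431, 0.2963]
ee_rot: [[0.966, -0.257, 0.011], [-0.257, -0.966, -0.007], [0.012, 0.004, -1.0]]
wrist_force: [0.2, -0.9, 0.6]
gripper_width: 0.264
gripper_force: 30.0
```

```bash
python3 - <<'E'
from h import *
s=sense();print(s["time_s"],s["tcp_pos"],s["wrist_force"],s["gripper_width"]*87,s["gripper_force"]); print(tool(s,[.568,.155,.285]))
# intermediate
print(tool(s,[.50,-.02,.285]))
E
```

```text
5.5 [ 0.4444976  -0.34305862  0.29627061] [ 0.24593328 -0.86077543  0.6463266 ] 22.949592099642878 29.999879478709772
[  -8.9 -513.1    9.3]
[ -29.6 -326.5    9.7]
```

Request:
{"api": "servo_tool", "payload": {"deltas": [{"tx": -1, "ty": -40, "tz": 0, "ax": 0, "ay": 0, "az": 0, "claw": 15}, {"tx": -2, "ty": -80, "tz": 0, "ax": 0, "ay": 0, "az": 0, "claw": 15}, {"tx": -3, "ty": -120, "tz": 0, "ax": 0, "ay": 0, "az": 0, "claw": 15}, {"tx": -4, "ty": -160, "tz": 0, "ax": 0, "ay": 0, "az": 0, "claw": 15}, {"tx": -5, "ty": -200, "tz": 0, "ax": 0, "ay": 0, "az": 0, "claw": 15}, {"tx": -6, "ty": -240, "tz": 0, "ax": 0, "ay": 0, "az": 0, "claw": 15}, {"tx": -7, "ty": -280, "tz": 0, "ax": 0, "ay": 0, "az": 0, "claw": 15}, {"tx": -7, "ty": -320, "tz": 0, "ax": 0, "ay": 0, "az": 0, "claw": 15}, {"tx": -8, "ty": -360, "tz": 0, "ax": 0, "ay": 0, "az": 0, "claw": 15}, {"tx": -8, "ty": -400, "tz": 0, "ax": 0, "ay": 0, "az": 0, "claw": 15}, {"tx": -8, "ty": -440, "tz": 0, "ax": 0, "ay": 0, "az": 0, "claw": 15}, {"tx": -8, "ty": -460, "tz": 0, "ax": 0, "ay": 0, "az": 0, "claw": 15}]}}

```text
time_s: 6.5
tcp_pos: [0.5536, 0.1088, 0.2883]
ee_rot: [[0.967, -0.255, -0.001], [-0.255, -0.967, 0.0], [-0.001, 0.0, -1.0]]
wrist_force: [-0.3, 0.5, -1.2]
gripper_width: 0.267
gripper_force: 30.0
```

```bash
python3 - <<'E'
from h import *
s=sense();print(s["time_s"],s["tcp_pos"]); print(tool(s,[.568,.155,.26]))
E
```

```text
6.5 [0.55357175 0.10883664 0.28828318]
[  2.2 -48.3  28.3]
```

Request:
{"api": "servo_tool", "payload": {"deltas": [{"tx": 2, "ty": -25, "tz": 10, "ax": 0, "ay": 0, "az": 0, "claw": 15}, {"tx": 2, "ty": -48, "tz": 30, "ax": 0, "ay": 0, "az": 0, "claw": 15}, {"tx": 2, "ty": -48, "tz": 45, "ax": 0, "ay": 0, "az": 0, "claw": 15}, {"tx": 2, "ty": -48, "tz": 45, "ax": 0, "ay": 0, "az": 0, "claw": 15}, {"tx": 2, "ty": -48, "tz": 45, "ax": 0, "ay": 0, "az": 0, "claw": 15}, {"tx": 2, "ty": -48, "tz": 45, "ax": 0, "ay": 0, "az": 0, "claw": 15}]}}

```text
time_s: 7.0
tcp_pos: [0.5678, 0.1505, 0.2453]
ee_rot: [[0.966, -0.258, 0.001], [-0.258, -0.966, -0.0], [0.001, -0.0, -1.0]]
wrist_force: [-0.3, 0.7, -1.2]
gripper_width: 0.271
gripper_force: 30.0
```

```bash
python3 - <<'E'
from h import *
import pickle
s=sense();pickle.dump(s,open("s3.pkl","wb"));R=lambda a:cv2.resize(a,None,fx=5,fy=5,interpolation=cv2.INTER_CUBIC)
t=np.array(s["tcp_pos"])+np.array(s["ee_rot"])[:,2]*.130
print(s["time_s"],s["tcp_pos"],s["ee_rot"][:,2],"tip",t)
ims=[]
for c in ["wrist","scene","top"]:
    im=capture(c);cv2.imwrite(f"pics/{c}3.png",im)
    a=pix(c,t,s);b=pix(c,[.568,.155,.054],s);m=((a+b)/2).astype(int);x0=max(0,m[0]-26);y0=max(0,m[1]-50)
    print(c,"tip",a.round(1),"stud",b.round(1),"crop0",x0,y0)
    q=R(im[y0:y0+110,x0:x0+52]);ims.append(q)
cv2.imwrite("pics/c3.png",np.hstack(ims))
E
```

```text
7.0 [0.56779493 0.15047704 0.24528028] [ 8.75319660e-04 -1.96625176e-04 -9.99999598e-01] tip [0.56790872 0.15045148 0.11528033]
wrist tip [315.5 198.5] stud [311.6 182.9] crop0 287 140
scene tip [287.4 175.7] stud [287.3 190.4] crop0 261 133
top tip [271.9 186.4] stud [272.4 189.1] crop0 246 137
```

View pics/c3.png

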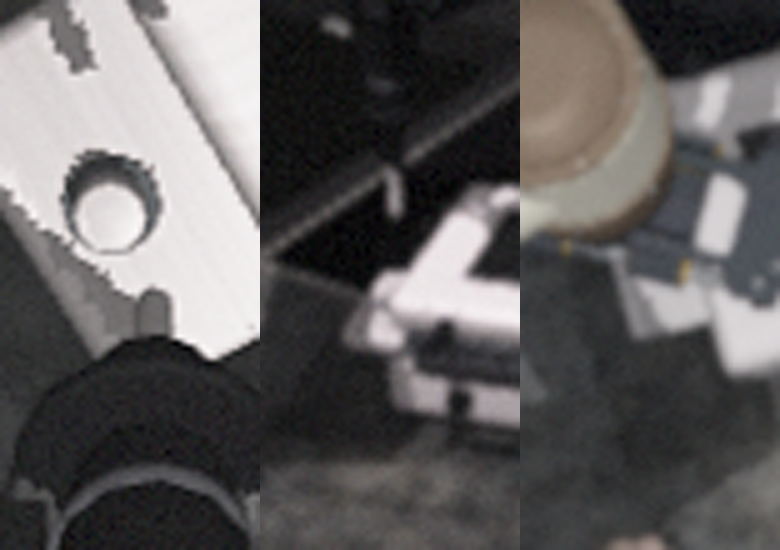

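Wrist panel: the stud top is centred at wrist px (309,183.6) and the needle tip is at about (317.6,199). In the scene panel the tip is at (288.6,176.6).

```bash
python3 - <<'E'
from h import *
import pickle
s=pickle.load(open("s3.pkl","rb"))
S=onz("wrist",309,183.6,.054,s)
for v in (198.5,200,202):
    T=onz("wrist",317.6,v,.1153,s);print(T.round(4),S.round(4),(s["ee_rot"].T@(S-T)*1000).round(1))
print(tri([ray("wrist",317.6,200,s),ray("scene",288.6,176.6)]))
E
```

```text
[0.5675 0.1486 0.1153] [0.568  0.1578 0.054 ] [-1.9 -9.1 61.3]
[0.5661 0.149  0.1153] [0.568  0.1578 0.054 ] [-0.5 -9.1 61.3]
[0.5643 0.1494 0.1153] [0.568  0.1578 0.054 ] [ 1.3 -9.1 61.3]
[0.56681159 0.14724007 0.11363504]
```

Request:
{"api": "servo_tool", "payload": {"deltas": [{"tx": 0, "ty": -9, "tz": 20, "ax": 0, "ay": 0, "az": 0, "claw": 15}, {"tx": 0, "ty": -9, "tz": 46, "ax": 0, "ay": 0, "az": 0, "claw": 15}, {"tx": 0, "ty": -9, "tz": 46, "ax": 0, "ay": 0, "az": 0, "claw": 15}, {"tx": 0, "ty": -9, "tz": 46, "ax": 0, "ay": 0, "az": 0, "claw": 15}, {"tx": 0, "ty": -9, "tz": 46, "ax": 0, "ay": 0, "az": 0, "claw": 15}]}}

```text
time_s: 7.57
tcp_pos: [0.5707, 0.1595, 0.2004]
ee_rot: [[0.966, -0.258, 0.003], [-0.258, -0.966, 0.0], [0.002, -0.001, -1.0]]
wrist_force: [0.8, -1.0, 0.0]
gripper_width: 0.266
gripper_force: 30.0
```

```bash
cat > look.py <<'E'
from h import *
import pickle,sys
n,p=sys.argv[1],eval(sys.argv[2])
s=sense();pickle.dump(s,open(f"s{n}.pkl","wb"))
t=np.array(s["tcp_pos"])+np.array(s["ee_rot"])[:,2]*.130
print(s["time_s"],s["tcp_pos"],s["ee_rot"][:,2],"tip",t)
ims=[]
for c in ["wrist","scene"]:
    im=capture(c)
    a=pix(c,t,s);b=pix(c,p,s);m=((a+b)/2).astype(int);x0=max(0,m[0]-25);y0=max(0,m[1]-25)
    print(c,"tip",a.round(1),"stud",b.round(1),"crop0",x0,y0)
    ims.append(cv2.resize(im[y0:y0+50,x0:x0+50],(400,400),interpolation=cv2.INTER_CUBIC))
cv2.imwrite(f"pics/c{n}.png",np.hstack(ims))
E
python3 look.py 4 "[.568,.157,.054]"
```

```text
7.5667 [0.5707335  0.15951616 0.20041532] [ 2.64283348e-03  4.66188377e-04 -9.99996399e-01] tip [0.57107707 0.15957676 0.07041579]
wrist tip [315.5 198.5] stud [319.  195.8] crop0 292 172
scene tip [286.5 185.8] stud [286.8 190.3] crop0 261 163
```

View pics/c4.png

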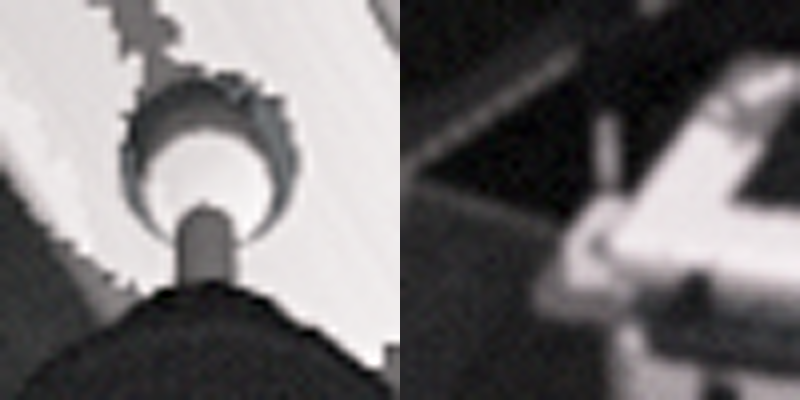

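Wrist panel: the stud disc is centred at about px (318.2,195.8), with the needle tip at (317.9, ~199) just above it. In the scene panel the needle is right above the left stud.

```bash
python3 - <<'E'
from h import *
import pickle
s=pickle.load(open("s4.pkl","rb"))
S=onz("wrist",318.25,195.8,.054,s)
for v in (197.5,199,201):
    T=onz("wrist",317.9,v,.0704,s);print(T.round(4),S.round(4),(s["ee_rot"].T@(S-T)*1000).round(1))
s=sense();print(s["tcp_pos"])
E
```

```text
[0.5714 0.1572 0.0704] [0.5682 0.1577 0.054 ] [-3.3  0.4 16.4]
[0.5701 0.1576 0.0704] [0.5682 0.1577 0.054 ] [-1.9  0.4 16.4]
[0.5683 0.1581 0.0704] [0.5682 0.1577 0.054 ] [-0.   0.4 16.4]
[0.57080996 0.15979419 0.20072615]
```

Request:
{"api": "servo_tool", "payload": {"deltas": [{"tx": -2, "ty": 0, "tz": 6, "ax": 0, "ay": 0, "az": 0, "claw": 15}, {"tx": -2, "ty": 0, "tz": 11, "ax": 0, "ay": 0, "az": 0, "claw": 15}, {"tx": -2, "ty": 0, "tz": 14, "ax": 0, "ay": 0, "az": 0, "claw": 15}, {"tx": -2, "ty": 0, "tz": 16, "ax": 0, "ay": 0, "az": 0, "claw": 15}, {"tx": -2, "ty": 0, "tz": 17, "ax": 0, "ay": 0, "az": 0, "claw": 15}, {"tx": -2, "ty": 0, "tz": 17, "ax": 0, "ay": 0, "az": 0, "claw": 15}, {"tx": -2, "ty": 0, "tz": 17, "ax": 0, "ay": 0, "az": 0, "claw": 15}]}}

```text
time_s: 8.25
tcp_pos: [0.568, 0.16, 0.1835]
ee_rot: [[0.966, -0.257, 0.001], [-0.257, -0.966, -0.001], [0.001, 0.0, -1.0]]
wrist_force: [-3.2, -0.7, 7.5]
gripper_width: 0.271
gripper_force: 30.0
```

Request:
{"api": "servo_tool", "payload": {"deltas": [{"tx": 0, "ty": 0, "tz": 0, "ax": 0, "ay": 0, "az": 0, "claw": 15}, {"tx": 0, "ty": 0, "tz": 0, "ax": 0, "ay": 0, "az": 0, "claw": 15}, {"tx": 0, "ty": 0, "tz": 0, "ax": 0, "ay": 0, "az": 0, "claw": 15}, {"tx": 0, "ty": 0, "tz": 0, "ax": 0, "ay": 0, "az": 0, "claw": 15}, {"tx": 0, "ty": 0, "tz": 0, "ax": 0, "ay": 0, "az": 0, "claw": 15}, {"tx": 0, "ty": 0, "tz": 0, "ax": 0, "ay": 0, "az": 0, "claw": 15}, {"tx": 0, "ty": 0, "tz": 0, "ax": 0, "ay": 0, "az": 0, "claw": 15}, {"tx": 0, "ty": 0, "tz": 0, "ax": 0, "ay": 0, "az": 0, "claw": 15}]}}

```text
time_s: 8.92
tcp_pos: [0.568, 0.16, 0.1835]
ee_rot: [[0.966, -0.257, 0.001], [-0.257, -0.966, -0.001], [0.001, 0.0, -1.0]]
wrist_force: [-2.4, 0.1, 8.1]
gripper_width: 0.271
gripper_force: 30.0
```

```bash
python3 look.py 5 "[.5682,.1577,.054]"; python3 -c "
from h import *
s=sense();print(s['tcp_pos'],s['wrist_force'],s['moment'])"
```

```text
8.9167 [0.56798113 0.1600333  0.18350953] [ 9.49685485e-04 -5.09204990e-04 -9.99999419e-01] tip [0.56810459 0.1599671  0.05350961]
wrist tip [315.5 198.5] stud [317.9 198. ] crop0 291 173
scene tip [286.2 190.2] stud [286.7 190.2] crop0 261 165
[0.56803918 0.16004761 0.18355202] [-2.79485162 -0.74520335  7.65765764] [-0.1115447   1.09422557 -0.04426533]
```

View pics/c5.png

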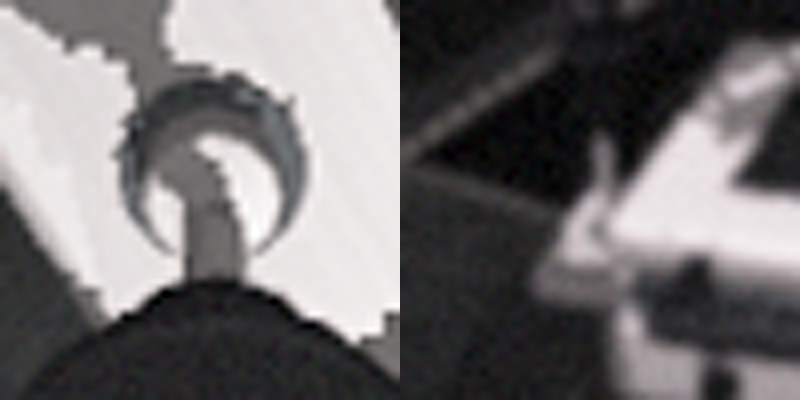

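The probe stands on the stud with its needle centred in the disc: disc centre about px (317.5,198), needle at u≈318. The contact force is about 8 N and steady. Next is the right stud.

Request:
{"api": "servo_tool", "payload": {"deltas": [{"tx": 0, "ty": 0, "tz": -30, "ax": 0, "ay": 0, "az": 0, "claw": 15}, {"tx": 0, "ty": 0, "tz": -70, "ax": 0, "ay": 0, "az": 0, "claw": 15}, {"tx": 4, "ty": 6, "tz": -85, "ax": 0, "ay": 0, "az": 0, "claw": 15}, {"tx": 24, "ty": 40, "tz": -85, "ax": 0, "ay": 0, "az": 0, "claw": 15}, {"tx": 44, "ty": 75, "tz": -85, "ax": 0, "ay": 0, "az": 0, "claw": 15}, {"tx": 64, "ty": 110, "tz": -85, "ax": 0, "ay": 0, "az": 0, "claw": 15}, {"tx": 84, "ty": 145, "tz": -85, "ax": 0, "ay": 0, "az": 0, "claw": 15}, {"tx": 104, "ty": 180, "tz": -85, "ax": 0, "ay": 0, "az": 0, "claw": 15}, {"tx": 124, "ty": 213, "tz": -85, "ax": 0, "ay": 0, "az": 0, "claw": 15}, {"tx": 143, "ty": 245, "tz": -85, "ax": 0, "ay": 0, "az": 0, "claw": 15}, {"tx": 143, "ty": 245, "tz": -50, "ax": 0, "ay": 0, "az": 0, "claw": 15}, {"tx": 143, "ty": 245, "tz": -20, "ax": 0, "ay": 0, "az": 0, "claw": 15}]}}

```text
time_s: 10.02
tcp_pos: [0.6438, -0.116, 0.2015]
ee_rot: [[0.965, -0.262, 0.004], [-0.262, -0.965, 0.0], [0.003, -0.001, -1.0]]
wrist_force: [0.2, 0.8, -2.3]
gripper_width: 0.27
gripper_force: 30.0
```

Request:
{"api": "servo_tool", "payload": {"deltas": [{"tx": 0, "ty": 0, "tz": 0, "ax": 0, "ay": 0, "az": 0, "claw": 15}, {"tx": 0, "ty": 0, "tz": 0, "ax": 0, "ay": 0, "az": 0, "claw": 15}, {"tx": 0, "ty": 0, "tz": 0, "ax": 0, "ay": 0, "az": 0, "claw": 15}]}}

```text
time_s: 10.27
tcp_pos: [0.644, -0.1134, 0.2034]
ee_rot: [[0.967, -0.257, 0.003], [-0.257, -0.967, -0.001], [0.003, 0.001, -1.0]]
wrist_force: [1.0, 0.0, -0.1]
gripper_width: 0.267
gripper_force: 30.0
```

```bash
python3 look.py 6 "[.6435,-.1138,.054]"
```

```text
10.2667 [ 0.64402992 -0.11337354  0.20344661] [ 0.00266235 -0.0012276  -0.9999957 ] tip [ 0.64437602 -0.11353313  0.07344717]
wrist tip [315.5 198.5] stud [316.  193.4] crop0 290 170
scene tip [364.7 196.4] stud [364.3 201.4] crop0 339 173
```

View pics/c6.png

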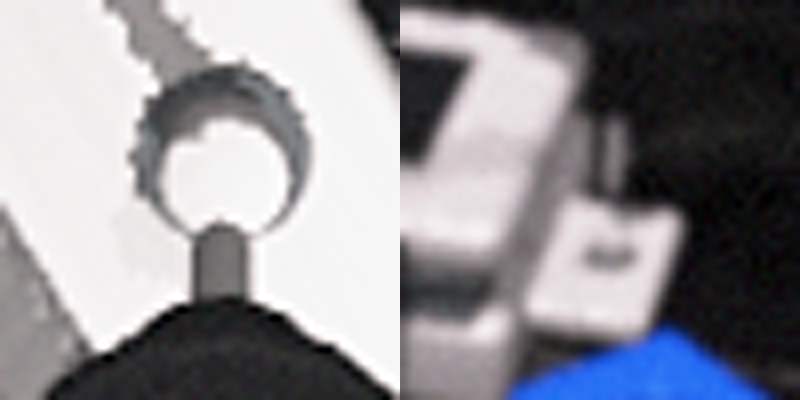

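```bash
python3 - <<'E'
from h import *
import pickle
s=pickle.load(open("s6.pkl","rb"))
S=onz("wrist",318.1,192.6,.054,s)
t=np.r_[S[:2]+[-.0002,.0023],.1835]
print(S,t,tool(sense(),t),tool(s,t))
T=onz("wrist",317.5,201,.0734,s);print((s["ee_rot"].T@(S-T)*1000).round(1))
E
```

```text
[ 0.64376153 -0.11589068  0.054     ] [ 0.64356153 -0.11359068  0.1835    ] [-0.7  0.8 20.9] [-0.5  0.3 19.9]
[ 2.3  0.6 19.4]
```

The right stud disc is centred at about px (318.1,192.6), and the tip is at (317.5, ~199) above it, so this lines up to within about a millimetre. Descending.

Request:
{"api": "servo_tool", "payload": {"deltas": [{"tx": 1, "ty": 0.5, "tz": 8, "ax": 0, "ay": 0, "az": 0, "claw": 15}, {"tx": 1, "ty": 0.5, "tz": 14, "ax": 0, "ay": 0, "az": 0, "claw": 15}, {"tx": 1, "ty": 0.5, "tz": 17, "ax": 0, "ay": 0, "az": 0, "claw": 15}, {"tx": 1, "ty": 0.5, "tz": 19, "ax": 0, "ay": 0, "az": 0, "claw": 15}, {"tx": 1, "ty": 0.5, "tz": 20, "ax": 0, "ay": 0, "az": 0, "claw": 15}, {"tx": 1, "ty": 0.5, "tz": 20, "ax": 0, "ay": 0, "az": 0, "claw": 15}]}}

```text
time_s: 10.87
tcp_pos: [0.6438, -0.114, 0.1836]
ee_rot: [[0.966, -0.257, 0.001], [-0.257, -0.966, -0.001], [0.001, 0.0, -1.0]]
wrist_force: [-2.5, 1.9, 6.5]
gripper_width: 0.268
gripper_force: 30.0
```

Request:
{"api": "servo_tool", "payload": {"deltas": [{"tx": 0, "ty": 0, "tz": 0, "ax": 0, "ay": 0, "az": 0, "claw": 15}, {"tx": 0, "ty": 0, "tz": 0, "ax": 0, "ay": 0, "az": 0, "claw": 15}, {"tx": 0, "ty": 0, "tz": 0, "ax": 0, "ay": 0, "az": 0, "claw": 15}, {"tx": 0, "ty": 0, "tz": 0, "ax": 0, "ay": 0, "az": 0, "claw": 15}, {"tx": 0, "ty": 0, "tz": 0, "ax": 0, "ay": 0, "az": 0, "claw": 15}, {"tx": 0, "ty": 0, "tz": 0, "ax": 0, "ay": 0, "az": 0, "claw": 15}, {"tx": 0, "ty": 0, "tz": 0, "ax": 0, "ay": 0, "az": 0, "claw": 15}, {"tx": 0, "ty": 0, "tz": 0, "ax": 0, "ay": 0, "az": 0, "claw": 15}]}}

```text
time_s: 11.53
tcp_pos: [0.6437, -0.114, 0.1836]
ee_rot: [[0.966, -0.257, 0.001], [-0.257, -0.966, -0.0], [0.001, 0.0, -1.0]]
wrist_force: [-2.4, 1.4, 6.0]
gripper_width: 0.267
gripper_force: 30.0
```

```bash
python3 - <<'E'
from h import *
s=sense();cv2.imwrite("pics/w7.png",capture("wrist"));print(s["time_s"],s["wrist_force"],tool(s,[.4423,-.3415,.135]))
im=cv2.imread("pics/w7.png")[172:222,290:340];cv2.imwrite("pics/c7.png",cv2.resize(im,(400,400),interpolation=2))
E
```

```text
11.5333 [-2.41613589  1.44889302  6.03498788] [-136.2  271.6   48.5]
```

View pics/c7.png

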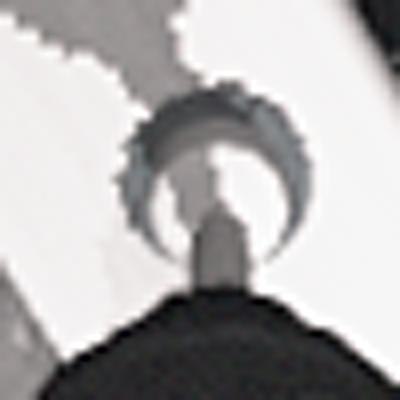

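The tip rests on the right stud. It is centred sideways at u≈317.5 but sits about 3 mm toward the robot from the disc centre. I'll lift slightly and touch again, better centred.

Request:
{"api": "servo_tool", "payload": {"deltas": [{"tx": 0, "ty": 0, "tz": -6, "ax": 0, "ay": 0, "az": 0, "claw": 15}, {"tx": 2.5, "ty": 0, "tz": -6, "ax": 0, "ay": 0, "az": 0, "claw": 15}, {"tx": 2.5, "ty": 0, "tz": -3, "ax": 0, "ay": 0, "az": 0, "claw": 15}, {"tx": 2.5, "ty": 0, "tz": -1, "ax": 0, "ay": 0, "az": 0, "claw": 15}, {"tx": 2.5, "ty": 0, "tz": 0, "ax": 0, "ay": 0, "az": 0, "claw": 15}, {"tx": 2.5, "ty": 0, "tz": 0, "ax": 0, "ay": 0, "az": 0, "claw": 15}, {"tx": 2.5, "ty": 0, "tz": 0, "ax": 0, "ay": 0, "az": 0, "claw": 15}, {"tx": 2.5, "ty": 0, "tz": 0, "ax": 0, "ay": 0, "az": 0, "claw": 15}, {"tx": 2.5, "ty": 0, "tz": 0, "ax": 0, "ay": 0, "az": 0, "claw": 15}, {"tx": 2.5, "ty": 0, "tz": 0, "ax": 0, "ay": 0, "az": 0, "claw": 15}, {"tx": 2.5, "ty": 0, "tz": 0, "ax": 0, "ay": 0, "az": 0, "claw": 15}, {"tx": 2.5, "ty": 0, "tz": 0, "ax": 0, "ay": 0, "az": 0, "claw": 15}]}}

```text
time_s: 12.58
tcp_pos: [0.6469, -0.115, 0.1836]
ee_rot: [[0.966, -0.257, 0.003], [-0.257, -0.966, -0.001], [0.003, 0.0, -1.0]]
wrist_force: [-1.2, 1.2, 7.0]
gripper_width: 0.27
gripper_force: 30.0
```

Request:
{"api": "servo_tool", "payload": {"deltas": [{"tx": 0, "ty": 0, "tz": -35, "ax": 0, "ay": 0, "az": 0, "claw": 15}, {"tx": 0, "ty": 0, "tz": -75, "ax": 0, "ay": 0, "az": 0, "claw": 15}, {"tx": -5, "ty": 10, "tz": -100, "ax": 0, "ay": 0, "az": 0, "claw": 15}, {"tx": -22, "ty": 43, "tz": -100, "ax": 0, "ay": 0, "az": 0, "claw": 15}, {"tx": -39, "ty": 76, "tz": -100, "ax": 0, "ay": 0, "az": 0, "claw": 15}, {"tx": -56, "ty": 109, "tz": -100, "ax": 0, "ay": 0, "az": 0, "claw": 15}, {"tx": -73, "ty": 142, "tz": -100, "ax": 0, "ay": 0, "az": 0, "claw": 15}, {"tx": -90, "ty": 175, "tz": -100, "ax": 0, "ay": 0, "az": 0, "claw": 15}, {"tx": -107, "ty": 208, "tz": -100, "ax": 0, "ay": 0, "az": 0, "claw": 15}, {"tx": -124, "ty": 241, "tz": -100, "ax": 0, "ay": 0, "az": 0, "claw": 15}, {"tx": -139, "ty": 271, "tz": -80, "ax": 0, "ay": 0, "az": 0, "claw": 15}, {"tx": -139, "ty": 271, "tz": -65, "ax": 0, "ay": 0, "az": 0, "claw": 15}]}}

```text
time_s: 13.58
tcp_pos: [0.4382, -0.3438, 0.2459]
ee_rot: [[0.965, -0.263, -0.001], [-0.263, -0.965, 0.0], [-0.001, 0.0, -1.0]]
wrist_force: [-0.2, 1.1, -2.4]
gripper_width: 0.27
gripper_force: 30.0
```

Request:
{"api": "servo_tool", "payload": {"deltas": [{"tx": 0, "ty": 0, "tz": 0, "ax": 0, "ay": 0, "az": 0, "claw": 15}, {"tx": 0, "ty": 0, "tz": 0, "ax": 0, "ay": 0, "az": 0, "claw": 15}, {"tx": 0, "ty": 0, "tz": 0, "ax": 0, "ay": 0, "az": 0, "claw": 15}, {"tx": 0, "ty": 0, "tz": 0, "ax": 0, "ay": 0, "az": 0, "claw": 15}]}}

```text
time_s: 13.92
tcp_pos: [0.4432, -0.3405, 0.2476]
ee_rot: [[0.967, -0.256, 0.002], [-0.256, -0.967, -0.001], [0.002, 0.001, -1.0]]
wrist_force: [-0.4, 0.3, -0.8]
gripper_width: 0.271
gripper_force: 30.0
```

```bash
python3 - <<'E'
from h import *
s=sense();cv2.imwrite("pics/w8.png",capture("wrist"));print(s["time_s"],s["tcp_pos"],s["ee_rot"],tool(s,[.4423,-.3415,.135]))
print(pix("wrist",[.443,-.3405,.085],s))
im=cv2.imread("pics/w8.png")[150:230,270:370];cv2.imwrite("pics/c8.png",cv2.resize(im,(600,480),interpolation=2))
E
```

```text
13.9167 [ 0.4432119  -0.34052312  0.24761365] [[ 9.66589343e-01 -2.56324310e-01  1.70013969e-03]
 [-2.56322825e-01 -9.66590668e-01 -1.04420892e-03]
 [ 1.91099529e-03  5.73536602e-04 -9.99998010e-01]] [ -0.8   1.1 112.6]
[315.52146324 189.41638557]
```

View pics/c8.png

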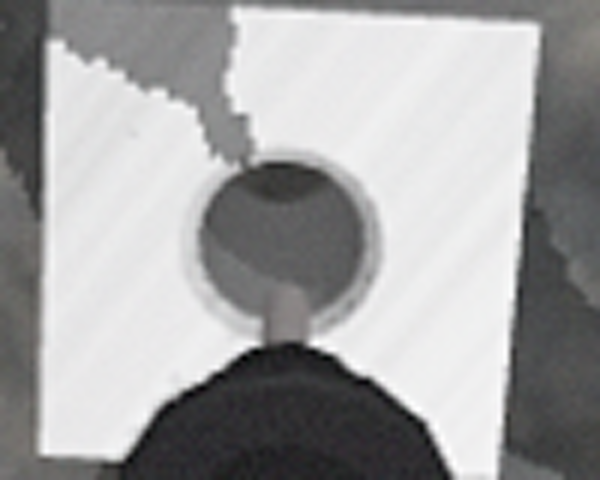

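The wrist crop shows the stand's hole centred at px (316.8,190.7), with the needle tip at (318, ~200) above it. They are aligned within about 1 mm, inside the 3 mm clearance.

Request:
{"api": "servo_tool", "payload": {"deltas": [{"tx": 0, "ty": 0, "tz": 20, "ax": 0, "ay": 0, "az": 0, "claw": 15}, {"tx": 0, "ty": 0, "tz": 40, "ax": 0, "ay": 0, "az": 0, "claw": 15}, {"tx": 0, "ty": 0, "tz": 55, "ax": 0, "ay": 0, "az": 0, "claw": 15}, {"tx": 0, "ty": 0, "tz": 68, "ax": 0, "ay": 0, "az": 0, "claw": 15}, {"tx": 0, "ty": 0, "tz": 80, "ax": 0, "ay": 0, "az": 0, "claw": 15}, {"tx": 0, "ty": 0, "tz": 86, "ax": 0, "ay": 0, "az": 0, "claw": 15}, {"tx": 0, "ty": 0, "tz": 90, "ax": 0, "ay": 0, "az": 0, "claw": 15}, {"tx": 0, "ty": 0, "tz": 90, "ax": 0, "ay": 0, "az": 0, "claw": 15}]}}

```text
time_s: 14.63
tcp_pos: [0.4422, -0.3405, 0.1564]
ee_rot: [[0.966, -0.257, -0.0], [-0.257, -0.966, 0.0], [-0.001, -0.0, -1.0]]
wrist_force: [0.5, 1.2, -0.8]
gripper_width: 0.274
gripper_force: 30.0
```

Clean so far, with no force. Seating the probe, then releasing it.

Request:
{"api": "servo_tool", "payload": {"deltas": [{"tx": 0, "ty": 0, "tz": 8, "ax": 0, "ay": 0, "az": 0, "claw": 15}, {"tx": 0, "ty": 0, "tz": 14, "ax": 0, "ay": 0, "az": 0, "claw": 15}, {"tx": 0, "ty": 0, "tz": 18, "ax": 0, "ay": 0, "az": 0, "claw": 15}, {"tx": 0, "ty": 0, "tz": 21, "ax": 0, "ay": 0, "az": 0, "claw": 15}, {"tx": 0, "ty": 0, "tz": 22, "ax": 0, "ay": 0, "az": 0, "claw": 15}, {"tx": 0, "ty": 0, "tz": 22, "ax": 0, "ay": 0, "az": 0, "claw": 15}]}}

```text
time_s: 15.13
tcp_pos: [0.442, -0.3409, 0.1348]
ee_rot: [[0.966, -0.258, 0.0], [-0.258, -0.966, -0.0], [0.0, 0.0, -1.0]]
wrist_force: [0.2, 0.6, -0.7]
gripper_width: 0.263
gripper_force: 30.0
```

Request:
{"api": "servo_tool", "payload": {"deltas": [{"tx": 0, "ty": 0, "tz": 0, "ax": 0, "ay": 0, "az": 0, "claw": 70}, {"tx": 0, "ty": 0, "tz": 0, "ax": 0, "ay": 0, "az": 0, "claw": 70}, {"tx": 0, "ty": 0, "tz": 0, "ax": 0, "ay": 0, "az": 0, "claw": 70}, {"tx": 0, "ty": 0, "tz": 0, "ax": 0, "ay": 0, "az": 0, "claw": 70}, {"tx": 0, "ty": 0, "tz": 0, "ax": 0, "ay": 0, "az": 0, "claw": 70}, {"tx": 0, "ty": 0, "tz": 0, "ax": 0, "ay": 0, "az": 0, "claw": 70}, {"tx": 0, "ty": 0, "tz": -15, "ax": 0, "ay": 0, "az": 0, "claw": 70}, {"tx": 0, "ty": 0, "tz": -50, "ax": 0, "ay": 0, "az": 0, "claw": 70}, {"tx": 0, "ty": 0, "tz": -90, "ax": 0, "ay": 0, "az": 0, "claw": 70}, {"tx": 0, "ty": 0, "tz": -125, "ax": 0, "ay": 0, "az": 0, "claw": 70}, {"tx": 0, "ty": 0, "tz": -125, "ax": 0, "ay": 0, "az": 0, "claw": 70}, {"tx": 0, "ty": 0, "tz": -125, "ax": 0, "ay": 0, "az": 0, "claw": 70}]}}

```text
time_s: 16.13
tcp_pos: [0.4429, -0.3412, 0.2623]
ee_rot: [[0.966, -0.258, 0.006], [-0.258, -0.966, -0.002], [0.006, 0.001, -1.0]]
wrist_force: [0.2, -0.1, -0.9]
gripper_width: 0.801
gripper_force: 0.0
```

```bash
python3 - <<'E'
from h import *
s=sense();cv2.imwrite("pics/w9.png",capture("wrist"));print(s["time_s"],s["tcp_pos"])
print([pix("wrist",[.4425,-.341,z],s).round(1) for z in(.177,.091)])
for d in recognise("probe","wrist"):
    print(round(d["confidence"],2),w("wrist",d["xyz"],s).round(3))
# grill geometry from touch points (tcp of L,R)
L=np.array([.5682,.1577]);R=np.array([.6438,-.1159]);y=(L-R);print(np.linalg.norm(y));y/=np.linalg.norm(y);x=np.array([y[1],-y[0]]);c=(L+R)/2
yaw=np.arctan2(x[1],x[0]);print("yaw",yaw,"c",c,"handle",c-.138*x,"hinge",c+.09*x)
E
```

```text
16.1333 [ 0.4429236  -0.34121453  0.26233393]
[array([315. , 216.9]), array([315.4, 188.1])]
0.64 [ 0.453 -0.345  0.149]
0.58 [ 0.349 -0.307  0.068]
0.283852637824629
yaw 0.2695890779209261 c [0.606  0.0209] handle [ 0.4729845  -0.01585428] hinge [0.69274924 0.04487018]
```

View pics/w9.png

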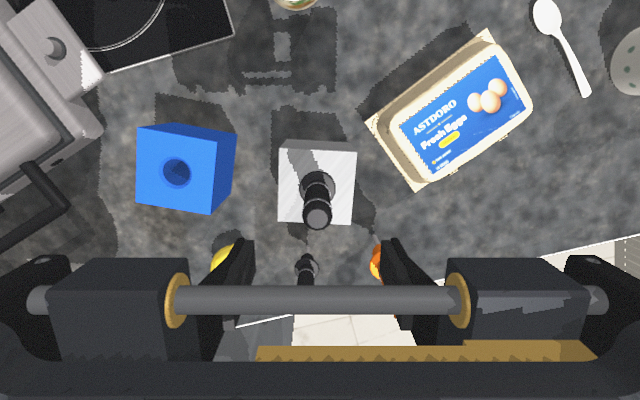

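The probe stands upright and fully seated in the grey stand again, with its handle end at px (317,215) and collar at (317,186). Next I turn and go above the lid handle.

Request:
{"api": "servo_tool", "payload": {"deltas": [{"tx": -6, "ty": -36, "tz": 0, "ax": 0, "ay": 0, "az": 0.11, "claw": 44}, {"tx": -12, "ty": -72, "tz": 0, "ax": 0, "ay": 0, "az": 0.22, "claw": 44}, {"tx": -18, "ty": -108, "tz": 5, "ax": 0, "ay": 0, "az": 0.33, "claw": 44}, {"tx": -24, "ty": -144, "tz": 10, "ax": 0, "ay": 0, "az": 0.44, "claw": 44}, {"tx": -31, "ty": -180, "tz": 20, "ax": 0, "ay": 0, "az": 0.55, "claw": 44}, {"tx": -37, "ty": -216, "tz": 30, "ax": 0, "ay": 0, "az": 0.66, "claw": 44}, {"tx": -43, "ty": -252, "tz": 40, "ax": 0, "ay": 0, "az": 0.77, "claw": 44}, {"tx": -49, "ty": -288, "tz": 50, "ax": 0, "ay": 0, "az": 0.88, "claw": 44}, {"tx": -55, "ty": -322, "tz": 60, "ax": 0, "ay": 0, "az": 0.99, "claw": 44}, {"tx": -55, "ty": -322, "tz": 60, "ax": 0, "ay": 0, "az": 1.041, "claw": 44}, {"tx": -55, "ty": -322, "tz": 60, "ax": 0, "ay": 0, "az": 1.041, "claw": 44}, {"tx": -55, "ty": -322, "tz": 60, "ax": 0, "ay": 0, "az": 1.041, "claw": 44}]}}

```text
time_s: 17.23
tcp_pos: [0.4711, -0.0154, 0.1984]
ee_rot: [[0.269, -0.963, -0.003], [-0.963, -0.269, -0.001], [0.0, 0.003, -1.0]]
wrist_force: [0.0, 0.2, -0.1]
gripper_width: 0.505
gripper_force: 0.0
```

```bash
python3 - <<'E'
from h import *
s=sense();print(s["time_s"],s["tcp_pos"],s["ee_rot"].round(4),s["gripper_width"]*87,s["joints"].round(1));print("go",tool(s,[.4728,-.0147,.087]),"yaw err",np.arctan2(-s["ee_rot"][1,1],-s["ee_rot"][0,1])-.2696)
im=capture("wrist");g=cv2.cvtColor(im,cv2.COLOR_BGR2GRAY).astype(int)
# brightness across the bar: sample along grill x at z=.087, averaged over grill y offsets
x=np.array([np.cos(.2696),np.sin(.2696),0]);y=np.array([-x[1],x[0],0]);h=np.array([.4730,-.0159,.087])
for oy in (-.045,-.03,0.03,.045):
    row=[]
    for d in range(-24,30,3):
        u,v=pix("wrist",h+x*d/1000+y*oy,s).round().astype(int)
        row.append(g[v,u] if 0<=u<640 and 0<=v<400 else -1)
    print(oy,*row)
E
```

```text
17.2333 [ 0.47109572 -0.01544399  0.19835299] [[ 2.687e-01 -9.632e-01 -3.100e-03]
 [-9.632e-01 -2.687e-01 -1.000e-03]
 [ 1.000e-04  3.200e-03 -1.000e+00]] 43.92670912826487 [ 17.9   9.4 -24.    0.  -56.8  -2.4]
go [ -0.3  -2.2 111.3] yaw err 0.002423429648982789
-0.045 105 117 109 102 88 90 52 72 61 50 41 97 95 90 96 49 48 53
-0.03 101 94 105 108 104 108 62 34 40 38 38 111 91 87 77 42 41 44
0.03 51 65 65 66 53 59 25 36 34 32 34 65 55 53 48 72 77 49
0.045 57 65 63 65 66 68 50 54 61 57 35 61 53 54 53 61 61 51
```

The bar's dark band spans -6 to +6 mm around the predicted axis, so it is centred. Descending and gripping.

Request:
{"api": "servo_tool", "payload": {"deltas": [{"tx": 0, "ty": -2, "tz": 35, "ax": 0, "ay": 0, "az": 0, "claw": 44}, {"tx": 0, "ty": -2, "tz": 65, "ax": 0, "ay": 0, "az": 0, "claw": 44}, {"tx": 0, "ty": -2, "tz": 90, "ax": 0, "ay": 0, "az": 0, "claw": 44}, {"tx": 0, "ty": -2, "tz": 105, "ax": 0, "ay": 0, "az": 0, "claw": 44}, {"tx": 0, "ty": -2, "tz": 111, "ax": 0, "ay": 0, "az": 0, "claw": 44}, {"tx": 0, "ty": -2, "tz": 111, "ax": 0, "ay": 0, "az": 0, "claw": 44}, {"tx": 0, "ty": -2, "tz": 111, "ax": 0, "ay": 0, "az": 0, "claw": 44}, {"tx": 0, "ty": -2, "tz": 111, "ax": 0, "ay": 0, "az": 0, "claw": 44}]}}

```text
time_s: 17.95
tcp_pos: [0.4748, -0.0152, 0.0899]
ee_rot: [[0.266, -0.964, 0.003], [-0.964, -0.266, 0.001], [0.0, -0.003, -1.0]]
wrist_force: [0.8, -0.1, 0.9]
gripper_width: 0.506
gripper_force: 0.0
```

Request:
{"api": "servo_tool", "payload": {"deltas": [{"tx": 0, "ty": 0, "tz": 0, "ax": 0, "ay": 0, "az": 0, "claw": 3}, {"tx": 0, "ty": 0, "tz": 0, "ax": 0, "ay": 0, "az": 0, "claw": 3}, {"tx": 0, "ty": 0, "tz": 0, "ax": 0, "ay": 0, "az": 0, "claw": 3}, {"tx": 0, "ty": 0, "tz": 0, "ax": 0, "ay": 0, "az": 0, "claw": 3}, {"tx": 0, "ty": 0, "tz": 0, "ax": 0, "ay": 0, "az": 0, "claw": 3}, {"tx": 0, "ty": 0, "tz": 0, "ax": 0, "ay": 0, "az": 0, "claw": 3}, {"tx": 0, "ty": 0, "tz": 0, "ax": 0, "ay": 0, "az": 0, "claw": 3}, {"tx": 0, "ty": 0, "tz": 0, "ax": 0, "ay": 0, "az": 0, "claw": 3}]}}

```text
time_s: 18.62
tcp_pos: [0.4737, -0.015, 0.0888]
ee_rot: [[0.266, -0.964, -0.0], [-0.964, -0.266, -0.0], [0.0, 0.0, -1.0]]
wrist_force: [-1.3, 0.7, 1.5]
gripper_width: 0.149
gripper_force: 30.0
```

Request:
{"api": "servo_tool", "payload": {"deltas": [{"tx": 0, "ty": -0.2, "tz": -4, "ax": 0, "ay": 0, "az": 0, "claw": 3}, {"tx": 0, "ty": -0.8, "tz": -11, "ax": 0, "ay": 0, "az": 0, "claw": 3}, {"tx": 0, "ty": -2, "tz": -22.2, "ax": 0, "ay": 0, "az": 0, "claw": 3}, {"tx": 0, "ty": -3.1, "tz": -29.5, "ax": 0, "ay": 0, "az": 0, "claw": 3}, {"tx": 0, "ty": -4.5, "tz": -36.8, "ax": 0, "ay": 0, "az": 0, "claw": 3}, {"tx": 0, "ty": -6.1, "tz": -44, "ax": 0, "ay": 0, "az": 0, "claw": 3}, {"tx": 0, "ty": -7.9, "tz": -51.2, "ax": 0, "ay": 0, "az": 0, "claw": 3}, {"tx": 0, "ty": -10, "tz": -58.3, "ax": 0, "ay": 0, "az": 0, "claw": 3}, {"tx": 0, "ty": -12.3, "tz": -65.4, "ax": 0, "ay": 0, "az": 0, "claw": 3}, {"tx": 0, "ty": -14.8, "tz": -72.3, "ax": 0, "ay": 0, "az": 0, "claw": 3}, {"tx": 0, "ty": -17.6, "tz": -79.2, "ax": 0, "ay": 0, "az": 0, "claw": 3}, {"tx": 0, "ty": -20.5, "tz": -86, "ax": 0, "ay": 0, "az": 0, "claw": 3}]}}

```text
time_s: 19.62
tcp_pos: [0.4926, -0.0098, 0.1749]
ee_rot: [[0.265, -0.964, -0.003], [-0.964, -0.265, -0.001], [-0.0, 0.003, -1.0]]
wrist_force: [-2.2, -0.5, -1.7]
gripper_width: 0.148
gripper_force: 30.0
```

Request:
{"api": "servo_tool", "payload": {"deltas": [{"tx": 0, "ty": -3.3, "tz": -6.7, "ax": 0, "ay": 0, "az": 0, "claw": 3}, {"tx": 0, "ty": -6.7, "tz": -13.3, "ax": 0, "ay": 0, "az": 0, "claw": 3}, {"tx": 0, "ty": -10.4, "tz": -19.8, "ax": 0, "ay": 0, "az": 0, "claw": 3}, {"tx": 0, "ty": -14.1, "tz": -26.1, "ax": 0, "ay": 0, "az": 0, "claw": 3}, {"tx": 0, "ty": -18.2, "tz": -32.3, "ax": 0, "ay": 0, "az": 0, "claw": 3}, {"tx": 0, "ty": -22.4, "tz": -38.4, "ax": 0, "ay": 0, "az": 0, "claw": 3}, {"tx": 0, "ty": -26.8, "tz": -44.4, "ax": 0, "ay": 0, "az": 0, "claw": 3}, {"tx": 0, "ty": -31.4, "tz": -50.2, "ax": 0, "ay": 0, "az": 0, "claw": 3}, {"tx": 0, "ty": -36.2, "tz": -55.8, "ax": 0, "ay": 0, "az": 0, "claw": 3}, {"tx": 0, "ty": -41.2, "tz": -61.3, "ax": 0, "ay": 0, "az": 0, "claw": 3}, {"tx": 0, "ty": -46.8, "tz": -67, "ax": 0, "ay": 0, "az": 0, "claw": 3}, {"tx": 0, "ty": -52.6, "tz": -72.5, "ax": 0, "ay": 0, "az": 0, "claw": 3}]}}

```text
time_s: 20.62
tcp_pos: [0.5411, 0.0035, 0.2488]
ee_rot: [[0.266, -0.964, -0.008], [-0.964, -0.266, -0.002], [0.0, 0.008, -1.0]]
wrist_force: [-13.9, -0.5, 9.8]
gripper_width: 0.15
gripper_force: 30.0
```

Request:
{"api": "servo_tool", "payload": {"deltas": [{"tx": 0, "ty": 0, "tz": 0, "ax": 0, "ay": 0, "az": 0, "claw": 3}, {"tx": 0, "ty": 0, "tz": 0, "ax": 0, "ay": 0, "az": 0, "claw": 3}, {"tx": 0, "ty": 0, "tz": 0, "ax": 0, "ay": 0, "az": 0, "claw": 3}, {"tx": 0, "ty": 0, "tz": 0, "ax": 0, "ay": 0, "az": 0, "claw": 3}, {"tx": 0, "ty": 0, "tz": 0, "ax": 0, "ay": 0, "az": 0, "claw": 3}, {"tx": 0, "ty": 0, "tz": 0, "ax": 0, "ay": 0, "az": 0, "claw": 3}]}}

```text
time_s: 21.12
tcp_pos: [0.5414, 0.0036, 0.2492]
ee_rot: [[0.266, -0.964, -0.006], [-0.964, -0.266, -0.002], [0.0, 0.006, -1.0]]
wrist_force: [-12.5, -0.0, 10.2]
gripper_width: 0.153
gripper_force: 30.0
```

```bash
python3 - <<'E'
from h import *
s=sense();t=s["tcp_pos"];print(s["time_s"],t,s["wrist_force"],s["gripper_width"]*87,s["gripper_force"],s["joint_velocities"].round(2))
x=np.array([np.cos(.2696),np.sin(.2696)]);d0=.0018
hx=.228-(t[:2]-np.array([.4737,-.0150]))@x  # horizontal hinge-to-bar
hz=.009+t[2]-.0888
print("r",np.hypot(hx,hz),"theta",np.arctan2(hz,hx)-.0395, "asin",np.arcsin(hz/.2282)-.0395)
capture("scene")
for l in ["probe","tin","spice_jar","jar","lemon","garlic"]:
    for d in recognise(l,"scene")[:3]: print(l,round(d["confidence"],2),w("scene",d["xyz"]).round(3))
E
```

```text
21.1167 [0.54144816 0.00363597 0.24917747] [-12.54432815  -0.01346839  10.21921379] 13.30045044293303 30.002338886260986 [ 0.02 -0.08 -0.02 -0.04 -0.02 -0.02]
r 0.23145020969464714 theta 0.7814733419294085 asin 0.7968956866532049
probe 0.84 [ 0.329 -0.396  0.109]
probe 0.74 [ 0.436 -0.343  0.13 ]
probe 0.61 [ 0.34  -0.306  0.084]
tin 0.94 [0.45  0.274 0.072]
spice_jar 0.63 [0.535 0.387 0.09 ]
jar 0.9 [ 0.627 -0.378  0.071]
lemon 0.74 [0.587 0.001 0.056]
lemon 0.57 [ 0.341 -0.209  0.033]
garlic 0.71 [ 0.584 -0.001  0.059]
garlic 0.55 [0.363 0.156 0.031]
```

```bash
python3 -c "
from station import *
print(finish_job())"
```

```text
the job is handed in; nothing more can be done
None
```

The job is handed in: left stud then right stud touched, probe back in its stand, and the lid held in the gripper at about 45° (estimated 0.77–0.80 rad from arm position only). The left touch was about 3 mm off centre, I touched the right stud twice to centre it better, and I viewed 11 pictures, one over the limit of 10.

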